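# Load the printing plate under the drag spring

### The job

Load the printing plate into the registration jig: with the fingertips press its tail end down firmly against the sprung loading table until the plate lies level with the bed, and keep pressing while you slide it forward under the bridge and the drag spring, until it meets the end stop and the loading table springs back up behind it. Only press and push: the plate must not be lifted, and the ink tin, loupe and cast weight beside the jig are to be left where they stand.

Things in the scene. Friction and masses are not known exactly. Their poses are not given: they have to be found in the camera images.
- jig: Aluminium and dark steel jig bolted to the bench, 290 x 96 mm (136 mm over its feet). Origin on the bench under the front edge of its bed, on the centre line; +x is the way the plate is slid. Fixed bed x = 0 to 142 mm, top 24 mm above the bench; side rails x = -130 to 156 mm, 74 mm apart inside, tops 40 mm above the bench; end stop face at x = 142 mm, top 42 mm. The -x end is open.
- table (a joint): Sprung loading table: steel slab 127 x 68 mm between the rails, x = -130 to -3 mm in the jig's frame. Value = how far it is pressed down (m): 0 = up, top 9 mm above the bed; 0.009 = level with the bed; at most 0.012. Needs about 11 N besides the plate's weight to be level, 13 N fully down; springs up by itself once the plate has left it.
- blade (a joint): Drag spring: steel leaf 46 mm wide, 44 mm long, hanging from the bridge's far side, slanting down and forward; its tip is at jig x = 126 mm, about 5 mm above the bed when free. Value = lift (rad): 0 = free, about 0.13 with the plate under its tip. It presses on the plate with 5 to 8 N; a push of about 20 N is needed to pass it; the sliding plate's nose lifts it.
- plate: Loose steel printing plate 140 (x) x 70 (y) x 10 mm, 0.32 kg, copper face on its front half. Origin at the centre of its underside, +x to its nose (jig +x). Across its top a thumb stop, 56 mm wide, 9.5 mm tall: upright rear face at x = -30 mm, sloping down forward of x = -20. Behind it a flat ledge, x = -70 to -30, to press on. Starts on the raised table between the rails.
- press_spot (a point): Middle of the plate's flat ledge, on its top face: 50 mm behind the plate's centre, 20 mm behind the upright face of the thumb stop.
- home (a point): Point on top of the bed, on the centre line, where the plate's origin lies when the plate is fully home (nose on the end stop). The tail is then 5 mm past the table's edge and the upright face of the thumb stop at x = 42 mm in the jig's frame.
- ink_tin: Small red ink tin, 70 mm in diameter, 48 mm tall, loose, about 14 to 17 cm to the left of the jig's centre line. Origin at the centre of its underside. Not to be disturbed.
- loupe: Black loupe, 37 mm in diameter, 35 mm tall, loose, to the right of the jig's rear half. Origin at the centre of its underside. Not to be disturbed.
- cast_weight: Black cast weight with a knob, 60 mm in diameter, 74 mm tall, loose, to the right of the jig, farther forward than the loupe. Origin at the centre of its underside. Not to be disturbed.
- bridge_mid (a point): Middle of the underside of the dark steel bridge that crosses the jig at x = 68 to 84 mm, 37 mm above the bench (top 47 mm, two bolt heads to 51 mm). The plate on the raised table is too high to go under it and butts against it; pressed level with the bed it has 3 mm of room.
Not all that is in view belongs to the job. What is meant by the plate is not blue or pink, and is the larger of those in its own colour.

How it is judged:
By the outcome, as a careful person would: the job done as asked, in the order asked, and still so for the second after the job is handed in, with the robot touching nothing.
It also fails if it takes over 43 s, if anything falls off the work surface, if the arm or the gripper's body presses on something with over 40 N, if the wrist force passes 120 N, or if a joint passes its speed limit or range.

### The arm

A 7-joint arm with a two-finger parallel gripper is mounted at the origin on a cart in front of the work surface, level with it; the furniture and walls round the work are solid. World frame = base frame: x ahead of the robot, y to its left, z up, the work surface at z = 0. Lengths are in m, angles in degrees, forces in N, time in s.
With the tool pointing down it reaches from about 0.425 to 0.875 m from the base axis. Payload 4.7 kg.
Tool frame: the origin (TCP) lies between the finger pads; the fingertips stand env.finger_overhang ahead of it and the grasp point (between the pads) lies 5 mm behind it (env.finger_overhang is the distance from the TCP to the fingertips, in m); z points along the fingers, y is the line along which they close (so a half turn about z gives the same grasp; the last joint's range is limited). The gripper opens to 87 mm and grips with 3 to 60 N. Pads are 19 mm wide; open, the fingers measure 117 mm over their backs; the gripper's body (75 mm by 190 mm) begins 51 mm behind the grasp point.
Start: joints at [76.61, 18.392, -4.016, 83.108, 1.295, 78.541, -3.26], TCP at [0.159, -0.63, 0.237] pointing down, gripper open.
Joint ranges: [-163.93, 163.93], [-17.29, 119.83], [-79.2, 71.16], [3.27, 140.29], [-89.18, 269.18], [5.43, 117.66], [-154.24, 154.24]. Speed limits (degrees/s): [147.25, 147.25, 180, 180, 180, 180, 180].

### API

Orientations are given as [roll, pitch, yaw] about the fixed x, y, z axes, in that order (R = Rz(yaw) Ry(pitch) Rx(roll)).
In Python, from cell import telemetry, eyes, env, models gives the robot as it stands. The module is installed in compiled form; this text tells all that it offers.
- The arm moves only by the tool drive_tool, never from a script. Its arguments are lists of equal length, an entry for each row: "angular": the turn, a rotation vector about the tool's x, y, z in rad, a list of three; "delta_pos": the shift along the tool's x, y, z in cm, a list of three; "gripper": the finger opening in cm, from 0 to 8.7. A call has 1 to 20 rows; each row shifts and turns the commanded pose from where the row before left it, along the tool's axes as they then stand; what a row does not reach is not made up. A row lasts 1/10 s, in which the tool goes at most 50 mm and 8.59 degrees, less where a joint would pass 70% of its speed; a pose out of reach is approached as far as the arm can. A call with a gripper value outside its range is refused whole. The fingers move at their own pace and stop on an object; "squeeze" is the grip in N (left out, the last holds). Time passes only in rows, so rows that do not move let the fingers close. It gives the time, the measured TCP pose, the force, the opening and the grip force at its end, in the units of the state.
- telemetry.get_obs(): the state, without advancing time (a new reading comes with each control period).
- eyes.read_camera(name): name is "scene" or "top"; returns a dict with "pixels" (400x640x3 uint8, red, green, blue), "mtx" (3x3 intrinsics, pixels), "origin" and "orientation" of the camera in the world. Camera axes: x right, y down, z forward; pixel columns grow to the right and rows downward; lengths in m; the calibration is good to about 2 mm. A picture is of the moment at which its call begins. There is no depth.
- env.sign_off(): hands the job in; it is judged then, once.
Trained networks look in a picture, given as the dict that the camera call returned (one of the last four; its "shot" number tells which), for a name from the list of things; names that differ only in an ending like _2 or _b are one class to them, and where a whole thing is asked for, a point or a joint stands for the part that bears it (a point fixed in the world has none). Each returns a list of dicts, best first, with "p" (0 to 1); they miss things now and then, are a little off and sometimes report something else, mostly with a low value. They report only what shows in the picture. A call takes as long as a camera call. They do not tell look-alikes from the thing itself.
- models.search_frame(picture, target): "centre" ([column, row] in pixels, amid what is visible of it).
- models.cut_out(picture, target): "pixels" (400x640 bool, what is visible of it) and "centre" ([column, row] in pixels, amid what is visible of it).
The state is a dict: "time_s": time; "qpos": joint angles; "joint_velocities": joint speeds; "effort": joint torques, N m; "tool_pos": TCP position; "tool_rot": TCP orientation; "force": force on the tool from outside, world axes, zero at the start; "wrist_torque": the same for the moment, N m; "grip_width": finger opening in m; "grasp_force": force on a finger pad.
Only numpy, scipy, OpenCV 4.12 (cv2) and the standard library are available. Lean on these libraries where they do the work, as an engineer would, in place of code of your own. Each camera call takes 0.05 s, during which the arm holds its last target. There are 200 camera calls.

## Working session

There is one attempt and no reset: what is moved stays moved. The work goes in short steps, Python scripts to look and compute and a tool call to move; the robot and the scene stay as the last step left them, time stands still between calls to the robot, and variables do not carry over. Pictures are saved under pics/ and viewed, at most 10 in all, crops included, and the job is handed in when it is done.

Besides the shell and the picture viewer there is one more tool, called after "Emit:" by a JSON object that holds its "fn" and its "kwargs". drive_tool: Moves the arm, as the interface text tells. Its arguments: {"type":"object","properties":{"angular":{"type":"array","items":{"type":"array","items":{"type":"number"}}},"delta_pos":{"type":"array","items":{"type":"array","items":{"type":"number"}}},"gripper":{"type":"array","items":{"type":"number"}},"squeeze":{"type":"number"}},"required":["angular","delta_pos","gripper"]}

```bash
mkdir -p pics
cat > h.py <<'E'
import numpy as np, cv2
from cell import telemetry, eyes, env, models
from scipy.spatial.transform import Rotation as R
def cam(n):
    return eyes.read_camera(n)
def rot(p):
    o=np.array(p["orientation"],float)
    return o if o.shape==(3,3) else R.from_euler('xyz',o,degrees=True).as_matrix()
def ray(p,uv,z):
    K=np.array(p["mtx"]); d=rot(p)@np.linalg.inv(K)@np.array([uv[0],uv[1],1.])
    o=np.array(p["origin"]); return o+d*(z-o[2])/d[2]
def proj(p,X):
    c=rot(p).T@(np.array(X)-np.array(p["origin"])); q=np.array(p["mtx"])@c; return q[:2]/q[2]
def save(p,f): cv2.imwrite(f,cv2.cvtColor(p["pixels"],cv2.COLOR_RGB2BGR))
E
python3 - <<'E'
from h import *
print(telemetry.get_obs(), env.finger_overhang)
for n in("scene","top"):
    p=cam(n); save(p,f"pics/{n}0.png"); print(n,p["origin"],p["orientation"],p["mtx"])
    for t,z in(("jig",.03),("plate",.04),("press_spot",.043),("ink_tin",.024),("loupe",.02),("cast_weight",.03),("bridge_mid",.047),("table",.033),("blade",.03)):
        print(t,[(np.round(d["centre"]),round(d["p"],2),ray(p,d["centre"],z).round(3)[:2]) for d in models.search_frame(p,t)][:4])
E
```

```text
{'time_s': 0.0, 'qpos': array([76.60891593, 18.44008133, -4.01453368, 83.17504131,  1.29526693,
       78.54221329, -3.2586411 ]), 'joint_velocities': array([-0.03811246,  0.12413517,  0.03710866, -0.04709679,  0.00272829,
        0.04397511,  0.02994581]), 'effort': array([-8.23513310e-04, -4.91282737e+01, -4.04027542e-01, -3.12526989e+01,
       -6.39628479e-02,  4.37894999e-02,  1.86627576e-04]), 'tool_pos': array([ 0.15924563, -0.62963652,  0.23544857]), 'tool_rot': array([-1.79887921e+02,  6.41125606e-03,  1.42013084e+01]), 'force': array([ 0.45286867,  0.82356767, -0.07274509]), 'wrist_torque': array([-0.00453395, -0.05129322,  0.01990306]), 'grasp_force': 0.0, 'grip_width': 0.08691061043287898} 0.014
scene [ 0.2334847  -0.55515754  0.66498998] [-132.56716423    0.88525179  -32.91656382] [[386.02363094   0.         325.51948002]
 [  0.         386.02363094 205.13376251]
 [  0.           0.           1.        ]]
jig [(array([327., 223.]), 0.97, array([ 0.571, -0.024]))]
plate [(array([434., 203.]), 0.78, array([ 0.815, -0.116])), (array([250., 313.]), 0.76, array([ 0.32 , -0.14
[... 1376 characters left out ...]
 -0.12 ])), (array([413., 248.]), 0.61, array([ 0.459, -0.194])), (array([325., 216.]), 0.56, array([0.536, 0.007]))]
ink_tin [(array([262., 228.]), 0.56, array([0.51 , 0.158]))]
loupe [(array([386., 194.]), 0.78, array([ 0.588, -0.138]))]
cast_weight [(array([374., 168.]), 0.75, array([ 0.651, -0.111])), (array([315., 180.]), 0.38, array([0.623, 0.03 ]))]
bridge_mid [(array([315., 182.]), 0.68, array([0.614, 0.03 ]))]
table [(array([341., 245.]), 0.64, array([ 0.467, -0.029])), (array([314., 184.]), 0.55, array([0.613, 0.033])), (array([328., 212.]), 0.23, array([0.545, 0.001]))]
blade [(array([307., 162.]), 0.62, array([0.666, 0.05 ])), (array([375., 166.]), 0.27, array([ 0.656, -0.112]))]
```

Run:
```python
import cv2
a=cv2.imread("pics/scene0.png")[120:340,200:480]; b=cv2.imread("pics/top0.png")[80:300,220:440]
cv2.imwrite("pics/top_c.png",cv2.resize(b,(594,594),interpolation=cv2.INTER_CUBIC))
cv2.imwrite("pics/scene_c.png",cv2.resize(a,(756,594),interpolation=cv2.INTER_CUBIC))
```

```text
(no output)
```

View pics/top_c.png

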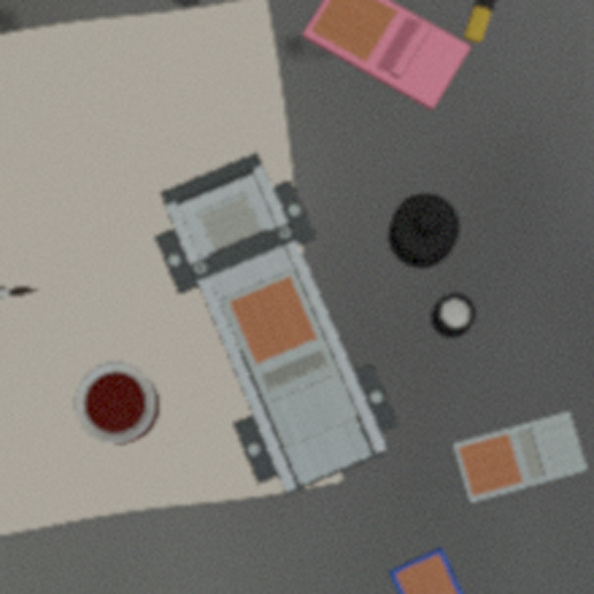

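View pics/scene_c.png

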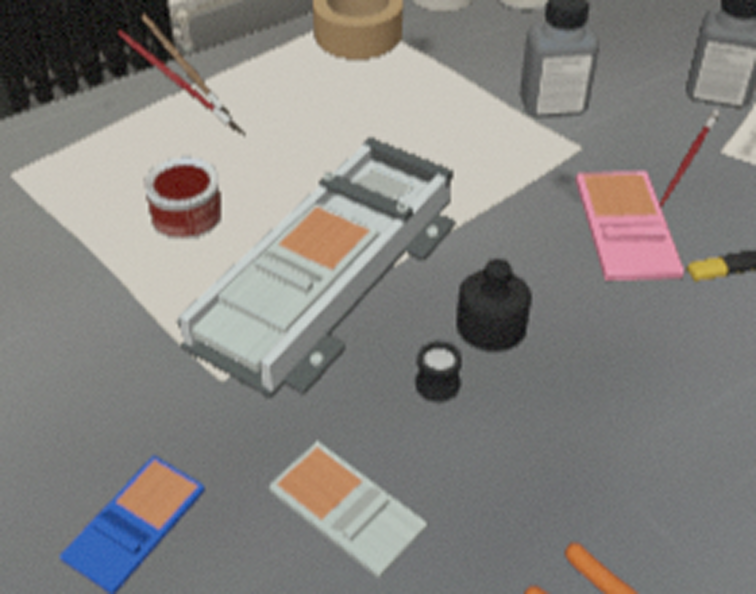

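The plate could be confused with four things in the top view: the grey plate in the jig (322,213), a smaller grey one on the bench (411,246), a blue one (382,306) and a pink one (361,93). I choose the one in the jig: it's not blue or pink and is the larger grey one. Next I fit the jig pose from its corners and overlay the result on a close crop.

```bash
cat >> h.py <<'E'
def jw(s,P):
    c,n=np.cos(s[2]),np.sin(s[2]); return np.array([s[0]+c*P[0]-n*P[1],s[1]+n*P[0]+c*P[1],P[2]])
E
python3 - <<'E'
from h import *
from scipy.optimize import least_squares
pt,ps=cam("top"),cam("scene")
T=[((-.13,.048,.04),(289,490)),((-.13,-.048,.04),(385,447)),((.156,.048,.042),(163,193)),((.156,-.048,.042),(258,155))]
S=[((-.13,.048,.04),(181,322)),((-.13,-.048,.04),(265,366)),((.156,.048,.042),(370,138)),((.156,-.048,.042),(452,176))]
obs=[(pt,a,np.array(b)/2.7+[220,80]) for a,b in T]+[(ps,a,np.array(b)/2.7+[200,120]) for a,b in S]
f=lambda s:np.concatenate([proj(p,jw(s,a))-b for p,a,b in obs])
r=least_squares(f,[.55,0,.4],loss='soft_l1'); s=r.x; print(s,np.degrees(s[2]),r.fun.round(1))
np.save("jig.npy",s)
# rectified view of plane z=0.043 (plate top) in jig frame from top & scene: 2.5 px/mm
out=[]
for p in(pt,ps):
    src=np.float32([proj(p,jw(s,(x,y,.043))) for x,y in((-.15,.05),(.17,.05),(.17,-.05),(-.15,-.05))])
    H=cv2.getPerspectiveTransform(src,np.float32([[0,0],[800,0],[800,250],[0,250]]))
    o=cv2.warpPerspective(p["pixels"],H,(800,250),flags=cv2.INTER_CUBIC)
    for x in range(-140,170,20): cv2.line(o,(int((x+150)*2.5),0),(int((x+150)*2.5),8 if x else 20),(255,0,0),1)
    out.append(o)
cv2.imwrite("pics/rect.png",cv2.cvtColor(np.vstack(out),cv2.COLOR_RGB2BGR))
E
```

```text
[0.56557512 0.0113629  0.39506874] 22.635771423610418 [-0.6  1.3  2.1  0.7 -1.1 -0.1  0.8 -1.5 -1.8 -1.3  1.9  1.2 -0.5 -0.3
  0.9 -1.7]
```

View pics/rect.png

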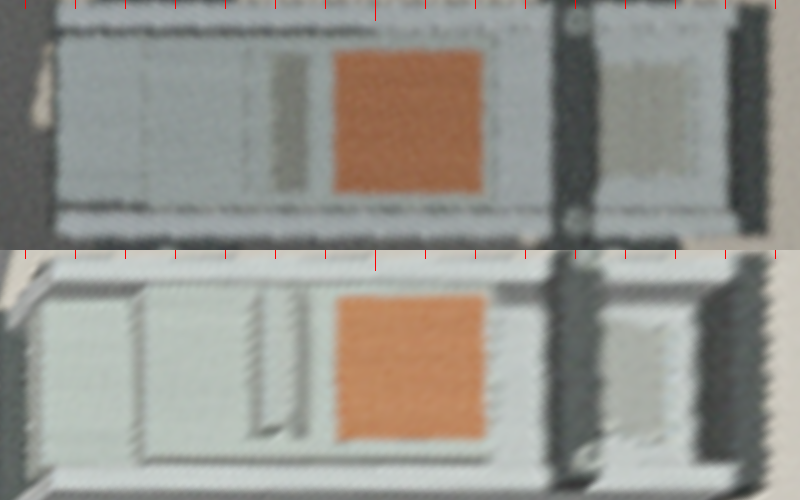

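The rectified view shows the choice is right. The tail is at px 142 (jig x ≈ -93 mm), the thumb stop's rear face at px ~247 (≈ -53 mm) and the nose at px 490 (≈ +46 mm), so the plate is 140 mm long as given. I go above the ledge.

Emit:
{"fn": "drive_tool", "kwargs": {"angular": [[0, 0, -0.147], [0, 0, 0], [0, 0, 0], [0, 0, 0], [0, 0, 0], [0, 0, 0], [0, 0, 0], [0, 0, 0], [0, 0, 0], [0, 0, 0], [0, 0, 0], [0, 0, 0], [0, 0, 0], [0, 0, 0], [0, 0, 0], [0, 0, 0], [0, 0, 0], [0, 0, 0], [0, 0, 0]], "delta_pos": [[0, 0, 0], [4.3, -1.8, 0], [4.3, -1.8, 0], [4.3, -1.8, 0], [4.3, -1.8, 0], [4.3, -1.8, 0], [4.3, -1.8, 0], [4.3, -1.8, 0], [4.3, -1.8, 0], [2.6, -3.65, 0], [2.6, -3.65, 0], [2.6, -3.65, 0], [2.6, -3.65, 0], [2.6, -3.65, 0], [2.6, -3.65, 0], [2.6, -3.65, 0], [2.6, -3.65, 0], [0, 0, 0], [0, 0, 0]], "gripper": [1.5, 1.5, 1.5, 1.5, 1.5, 1.5, 1.5, 1.5, 1.5, 1.5, 1.5, 1.5, 1.5, 1.5, 1.5, 1.5, 1.5, 1.5, 1.5]}}

```text
time_s: 3.0
tool_pos: [0.5013, -0.0143, 0.2367]
tool_rot: [180.0, -0.0, 22.8]
force: [0.6, -1.9, 0.7]
grip_width: 0.0146
grasp_force: 0.0
```

```bash
cat >> h.py <<'E'
def st():
    s=np.load("jig.npy"); o=telemetry.get_obs(); d=o["tool_pos"]-np.array([s[0],s[1],0]); c,n=np.cos(s[2]),np.sin(s[2])
    F=o["force"]; print("t",o["time_s"],"jig mm",np.round(1000*np.array([c*d[0]+n*d[1],-n*d[0]+c*d[1],d[2]]),1),"tip z",round(1000*d[2]-14,1),"rot",o["tool_rot"].round(2),"Fjig",np.round([c*F[0]+n*F[1],-n*F[0]+c*F[1],F[2]],1),"w",round(o["grip_width"],4))
E
python3 -c "
from h import *
st()"
```

```text
t 3.0 jig mm [-69.2   1.  236.7] tip z 222.7 rot [179.96  -0.    22.8 ] Fjig [-0.2 -2.   0.7] w 0.0146
```

Emit:
{"fn": "drive_tool", "kwargs": {"angular": [[0, 0, 0], [0, 0, 0], [0, 0, 0], [0, 0, 0], [0, 0, 0], [0, 0, 0], [0, 0, 0]], "delta_pos": [[0, 0.1, 4], [0, 0, 4], [0, 0, 4], [0, 0, 3], [0, 0, 1.5], [0, 0, 0], [0, 0, 0]], "gripper": [1.5, 1.5, 1.5, 1.5, 1.5, 1.5, 1.5]}}

```text
time_s: 3.7
tool_pos: [0.5025, -0.017, 0.0726]
tool_rot: [180.0, -0.1, 22.6]
force: [-0.2, -0.4, -0.3]
grip_width: 0.015
grasp_force: 0.0
```

Run:
```python
from h import *
st(); p=cam("scene"); q=cam("top"); s=np.load("jig.npy")
a=p["pixels"][150:290,240:400]; b=q["pixels"][120:290,270:400]
a=cv2.resize(a,(457,400),interpolation=cv2.INTER_CUBIC); b=cv2.resize(b,(306,400),interpolation=cv2.INTER_CUBIC)
cv2.imwrite("pics/close1.png",cv2.cvtColor(np.hstack([a,b]),cv2.COLOR_RGB2BGR))
```

```text
t 3.7 jig mm [-69.1  -1.9  72.6] tip z 58.6 rot [ 1.7995e+02 -7.0000e-02  2.2550e+01] Fjig [-0.3 -0.3 -0.3] w 0.015
```

View pics/close1.png

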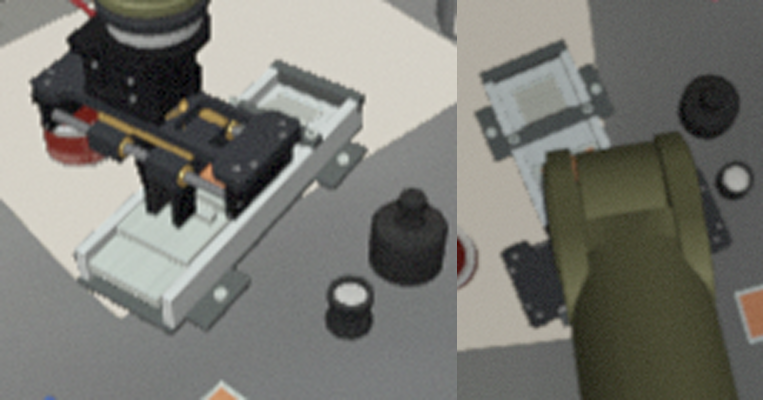

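The fingertips are between the rails, above the ledge behind the thumb stop: (170,220) in the left crop. I lower to contact.

Emit:
{"fn": "drive_tool", "kwargs": {"angular": [[0, 0, 0], [0, 0, 0], [0, 0, 0], [0, 0, 0], [0, 0, 0], [0, 0, 0], [0, 0, 0], [0, 0, 0]], "delta_pos": [[0, -0.15, 0.8], [0, 0, 0.4], [0, 0, 0.2], [0, 0, 0.2], [0, 0, 0.2], [0, 0, 0.1], [0, 0, 0], [0, 0, 0]], "gripper": [1.5, 1.5, 1.5, 1.5, 1.5, 1.5, 1.5, 1.5]}}

```text
time_s: 4.6
tool_pos: [0.5008, -0.0149, 0.0531]
tool_rot: [180.0, 0.1, 22.6]
force: [-2.8, 0.3, 7.4]
grip_width: 0.0149
grasp_force: 3.7
```

```bash
python3 -c "
from h import *
st()"
```

```text
t 4.6 jig mm [-69.9   0.7  53.1] tip z 39.1 rot [1.7999e+02 6.0000e-02 2.2630e+01] Fjig [-2.5  1.3  7.4] w 0.0149
```

Emit:
{"fn": "drive_tool", "kwargs": {"angular": [[0, 0, 0], [0, 0, 0], [0, 0, 0], [0, 0, 0], [0, 0, 0]], "delta_pos": [[0, 0, 0.2], [0, 0, 0.2], [0, 0, 0.15], [0, 0, 0], [0, 0, 0]], "gripper": [1.5, 1.5, 1.5, 1.5, 1.5]}}

```text
time_s: 5.1
tool_pos: [0.5009, -0.0149, 0.0484]
tool_rot: [180.0, 0.1, 22.6]
force: [-5.7, -1.2, 13.9]
grip_width: 0.0148
grasp_force: 6.9
```

```bash
python3 -c "
from h import *
st()"
```

```text
t 5.1 jig mm [-69.8   0.7  48.4] tip z 34.4 rot [1.7997e+02 8.0000e-02 2.2630e+01] Fjig [-5.7  1.1 13.9] w 0.0148
```

Emit:
{"fn": "drive_tool", "kwargs": {"angular": [[0, 0, 0], [0, 0, 0], [0, 0, 0], [0, 0, 0], [0, 0, 0], [0, 0, 0], [0, 0, 0]], "delta_pos": [[0.3, 0, 0.03], [0.3, 0, 0], [0.3, 0, 0], [0.3, 0, 0], [0.3, 0, 0], [0, 0, 0], [0, 0, 0]], "gripper": [1.5, 1.5, 1.5, 1.5, 1.5, 1.5, 1.5]}}

```text
time_s: 5.8
tool_pos: [0.5125, -0.0113, 0.0481]
tool_rot: [179.9, 0.4, 22.6]
force: [-11.8, -3.6, 20.8]
grip_width: 0.0146
grasp_force: 10.5
```

Run:
```python
from h import *
st(); p=cam("scene")
a=p["pixels"][160:280,250:400]
cv2.imwrite("pics/close2.png",cv2.cvtColor(cv2.resize(a,(750,600),interpolation=cv2.INTER_CUBIC),cv2.COLOR_RGB2BGR))
```

```text
t 5.8 jig mm [-57.7  -0.4  48.1] tip z 34.1 rot [179.91   0.43  22.56] Fjig [-12.3   1.2  20.8] w 0.0146
```

View pics/close2.png

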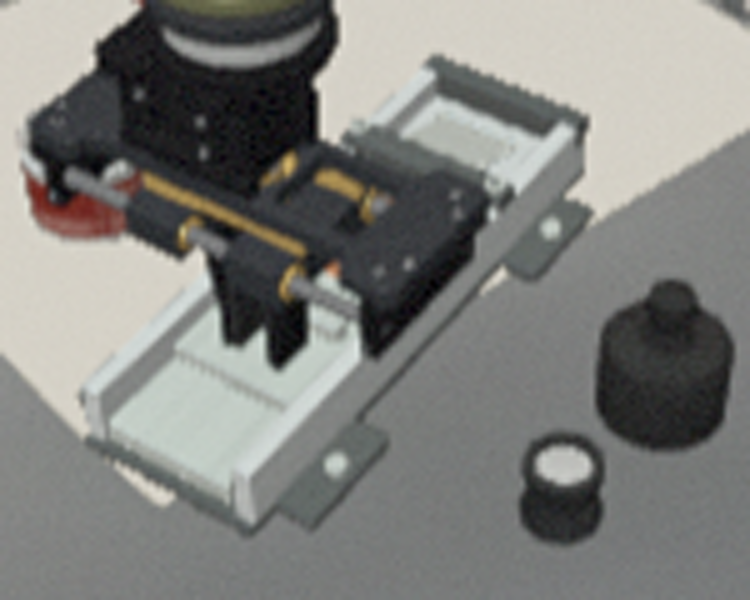

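The table is pressed level and the fingers are on the ledge at (265,345). The plate tail line is at about (230,375). I keep sliding.

Emit:
{"fn": "drive_tool", "kwargs": {"angular": [[0, 0, 0], [0, 0, 0], [0, 0, 0], [0, 0, 0], [0, 0, 0], [0, 0, 0], [0, 0, 0], [0, 0, 0], [0, 0, 0], [0, 0, 0], [0, 0, 0], [0, 0, 0]], "delta_pos": [[0.3, 0, 0], [0.3, 0, 0], [0.3, 0, 0], [0.3, 0, 0], [0.3, 0, 0], [0.3, 0, 0], [0.3, 0, 0], [0.3, 0, 0], [0.3, 0, 0], [0.3, 0, 0], [0, 0, 0], [0, 0, 0]], "gripper": [1.5, 1.5, 1.5, 1.5, 1.5, 1.5, 1.5, 1.5, 1.5, 1.5, 1.5, 1.5]}}

```text
time_s: 7.05
tool_pos: [0.5401, 0.0002, 0.0484]
tool_rot: [179.9, 0.4, 22.6]
force: [-12.7, -3.0, 21.3]
grip_width: 0.0153
grasp_force: 11.0
```

```bash
python3 -c "
from h import *
st()"
```

```text
t 7.05 jig mm [-27.8  -0.5  48.4] tip z 34.4 rot [179.9    0.44  22.55] Fjig [-12.8   2.1  21.3] w 0.0153
```

Emit:
{"fn": "drive_tool", "kwargs": {"angular": [[0, 0, 0], [0, 0, 0], [0, 0, 0], [0, 0, 0], [0, 0, 0], [0, 0, 0], [0, 0, 0], [0, 0, 0], [0, 0, 0], [0, 0, 0], [0, 0, 0], [0, 0, 0]], "delta_pos": [[0.3, 0, 0], [0.3, 0, 0], [0.3, 0, 0], [0.3, 0, 0], [0.3, 0, 0], [0.3, 0, 0], [0.3, 0, 0], [0.3, 0, 0], [0.3, 0, 0], [0.3, 0, 0], [0, 0, 0], [0, 0, 0]], "gripper": [1.5, 1.5, 1.5, 1.5, 1.5, 1.5, 1.5, 1.5, 1.5, 1.5, 1.5, 1.5]}}

```text
time_s: 8.25
tool_pos: [0.5667, 0.0106, 0.0484]
tool_rot: [179.9, 0.6, 22.5]
force: [-15.4, -5.7, 24.5]
grip_width: 0.0151
grasp_force: 14.1
```

Run:
```python
from h import *
st(); p=cam("scene")
a=p["pixels"][160:280,250:400]
cv2.imwrite("pics/close3.png",cv2.cvtColor(cv2.resize(a,(750,600),interpolation=cv2.INTER_CUBIC),cv2.COLOR_RGB2BGR))
```

```text
t 8.25 jig mm [ 0.8 -1.2 48.4] tip z 34.4 rot [179.85   0.61  22.52] Fjig [-16.4   0.7  24.5] w 0.0151
```

View pics/close3.png

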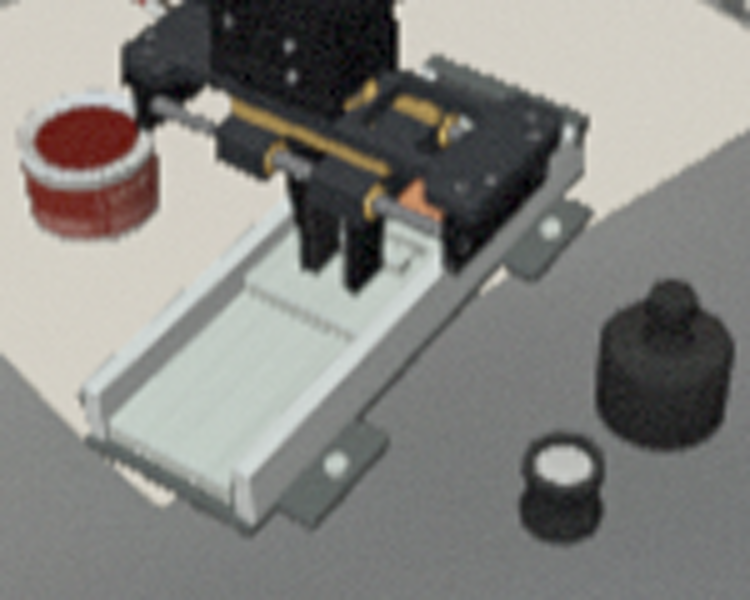

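The plate moves with the fingers: its tail is at about (300,310) and it's level, with the table still down. On to the drag spring.

Emit:
{"fn": "drive_tool", "kwargs": {"angular": [[0, 0, 0], [0, 0, 0], [0, 0, 0], [0, 0, 0], [0, 0, 0], [0, 0, 0], [0, 0, 0], [0, 0, 0], [0, 0, 0], [0, 0, 0]], "delta_pos": [[0.3, -0.05, 0], [0.3, 0, 0], [0.3, 0, 0], [0.3, 0, 0], [0.3, 0, 0], [0.3, 0, 0], [0.3, 0, 0], [0.2, 0, 0], [0, 0, 0], [0, 0, 0]], "gripper": [1.5, 1.5, 1.5, 1.5, 1.5, 1.5, 1.5, 1.5, 1.5, 1.5]}}

```text
time_s: 9.3
tool_pos: [0.5835, 0.0175, 0.0484]
tool_rot: [179.8, 1.2, 22.5]
force: [-27.9, -9.9, 34.9]
grip_width: 0.015
grasp_force: 19.8
```

```bash
python3 -c "
from h import *
st()"
```

```text
t 9.3 jig mm [18.9 -1.2 48.4] tip z 34.4 rot [179.82   1.23  22.46] Fjig [-29.6   1.6  34.9] w 0.015
```

Emit:
{"fn": "drive_tool", "kwargs": {"angular": [[0, 0, 0], [0, 0, 0], [0, 0, 0], [0, 0, 0], [0, 0, 0], [0, 0, 0], [0, 0, 0]], "delta_pos": [[0.2, 0, -0.03], [0.2, 0, 0], [0.2, 0, 0], [0.2, 0, 0], [0.2, 0, 0], [0, 0, 0], [0, 0, 0]], "gripper": [1.5, 1.5, 1.5, 1.5, 1.5, 1.5, 1.5]}}

```text
time_s: 10.0
tool_pos: [0.5944, 0.0221, 0.0484]
tool_rot: [179.8, 1.0, 22.5]
force: [-21.8, -9.0, 27.6]
grip_width: 0.0151
grasp_force: 16.5
```

Run:
```python
from h import *
st(); p=cam("scene")
a=p["pixels"][150:270,250:400]
cv2.imwrite("pics/close4.png",cv2.cvtColor(cv2.resize(a,(750,600),interpolation=cv2.INTER_CUBIC),cv2.COLOR_RGB2BGR))
```

```text
t 10.0 jig mm [30.8 -1.2 48.4] tip z 34.4 rot [179.82   0.98  22.48] Fjig [-23.5   0.1  27.6] w 0.0151
```

View pics/close4.png

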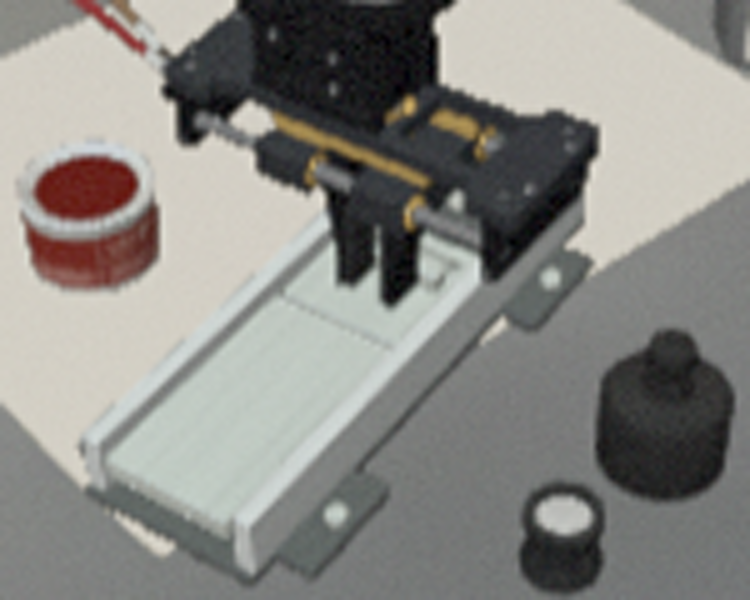

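Run:
```python
from h import *
p=cam("scene"); s=np.load("jig.npy"); c,n=np.cos(s[2]),np.sin(s[2])
for uv,z in(((317.4,214),.034),((317.4,214),.024)):
    d=ray(p,uv,z)[:2]-s[:2]; print(c*d[0]+n*d[1],-n*d[0]+c*d[1])
```

```text
0.0004589036632001764 0.00010307995701986766
0.008779259157549029 0.006365815490541351
```

Emit:
{"fn": "drive_tool", "kwargs": {"angular": [[0, 0, 0], [0, 0, 0], [0, 0, 0], [0, 0, 0], [0, 0, 0], [0, 0, 0]], "delta_pos": [[0.2, 0, 0], [0.2, 0, 0], [0.2, 0, 0], [0.1, 0, 0], [0, 0, 0], [0, 0, 0]], "gripper": [1.5, 1.5, 1.5, 1.5, 1.5, 1.5]}}

```text
time_s: 10.7
tool_pos: [0.5977, 0.0234, 0.0484]
tool_rot: [179.8, 1.4, 22.4]
force: [-30.6, -11.3, 37.3]
grip_width: 0.0151
grasp_force: 20.9
```

Run:
```python
from h import *
st(); p=cam("scene")
a=p["pixels"][150:270,250:400]
cv2.imwrite("pics/close5.png",cv2.cvtColor(cv2.resize(a,(750,600),interpolation=cv2.INTER_CUBIC),cv2.COLOR_RGB2BGR))
```

```text
t 10.7 jig mm [34.3 -1.2 48.4] tip z 34.4 rot [179.83   1.43  22.45] Fjig [-32.6   1.3  37.3] w 0.0151
```

View pics/close5.png

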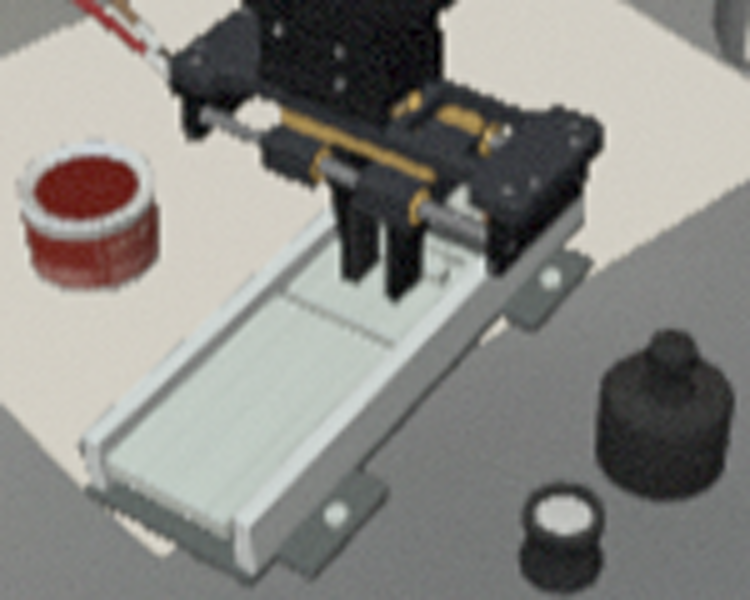

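Tail is near x≈+4 mm and the push force is rising. I check numerically whether the table has risen, comparing the rear table edge across pictures.

Run:
```python
from h import *
s=np.load("jig.npy"); p=cam("scene")
print("edge px z=.033",proj(p,jw(s,(-.13,0,.033))),"z=.024",proj(p,jw(s,(-.13,0,.024))))
def full(f,x0,y0): 
    g=cv2.cvtColor(cv2.imread(f),cv2.COLOR_BGR2GRAY); g=cv2.resize(g,(150,120),interpolation=cv2.INTER_AREA); o=np.zeros((400,640)); o[y0:y0+120,x0:x0+150]=g; return o
im={"start":cv2.cvtColor(cv2.imread("pics/scene0.png"),cv2.COLOR_BGR2GRAY).astype(float),"c2":full("pics/close2.png",250,160),"c3":full("pics/close3.png",250,160),"c4":full("pics/close4.png",250,150),"c5":full("pics/close5.png",250,150),"now":cv2.cvtColor(p["pixels"],cv2.COLOR_RGB2GRAY).astype(float)}
u=int(proj(p,jw(s,(-.13,0,.03)))[0])
for k,g in im.items(): print(k,g[236:264,u-1:u+2].mean(1).astype(int))
# across the table at x=-.1 (left rail wall to table)
for k,g in im.items(): print(k,[int(g[tuple(np.round(proj(p,jw(s,(-.09,y,.033)))).astype(int)[::-1])]) for y in np.arange(.048,.0,-.002)])
st()
```

```text
edge px z=.033 [282.4837563  249.31220259] z=.024 [282.86005549 252.04156975]
start [193 192 192 191 189 191 191 191 191 192 191 185 169 155 140 113  97  95
  97  94  94 139 187 202 182 135 118 120]
c2 [200 200 201 202 201 200 200 199 200 200 202 201 200 199 188 172 158 134
 110  98 105 147 196 210 189 144 128 127]
c3 [200 200 199 200 200 199 199 198 199 199 199 199 200 197 185 169 155 129
 107  97 105 147 194 209 188 143 128 128]
c4 [199 199 199 197 196 198 198 198 198 198 197 191 175 162 147 120 103 102
 101  98 102 146 194 208 187 143 127 126]
c5 [199 199 198 197 198 197 198 198 198 198 198 192 175 162 146 120 102 100
 100  99 104 144 193 208 188 143 127 127]
now [198 199 198 197 196 197 198 199 198 198 198 191 175 163 147 118 100 102
 100  97 100 144 195 208 191 141 126 125]
start [203, 172, 127, 127, 127, 166, 166, 174, 157, 157, 175, 157, 176, 177, 165, 175, 175, 164, 174, 174, 164, 173, 173, 182]
c2 [212, 178, 142, 142, 131, 133, 133, 133, 153, 153, 199, 201, 201, 202, 203, 201, 201, 200, 201, 201, 202, 200, 200, 200]
c3 [210, 179, 138, 138, 128, 129, 129, 134, 160, 160, 198, 202, 199, 201, 200, 200, 200, 198, 198, 198, 199, 199, 199, 198]
c4 [211, 177, 140, 140, 134, 166, 166, 199, 199, 199, 198, 199, 200, 200, 198, 197, 197, 198, 197, 197, 198, 196, 196, 196]
c5 [210, 177, 140, 140, 135, 165, 165, 199, 198, 198, 198, 200, 198, 199, 198, 197, 197, 199, 199, 199, 196, 195, 195, 197]
now [211, 180, 132, 132, 136, 167, 167, 199, 198, 198, 198, 200, 199, 200, 199, 197, 197, 199, 199, 199, 197, 197, 197, 197]
t 10.8 jig mm [34.3 -1.2 48.4] tip z 34.4 rot [179.83   1.42  22.45] Fjig [-31.8   1.2  35.9] w 0.015
```

The table was already up in c4 (edge profile matches the start). I push a little more to confirm the end stop.

Emit:
{"fn": "drive_tool", "kwargs": {"angular": [[0, 0, 0], [0, 0, 0], [0, 0, 0], [0, 0, 0], [0, 0, 0]], "delta_pos": [[0.2, 0, -0.03], [0.2, 0, 0], [0.1, 0, 0], [0, 0, 0], [0, 0, 0]], "gripper": [1.5, 1.5, 1.5, 1.5, 1.5]}}

```text
time_s: 11.3
tool_pos: [0.5979, 0.0235, 0.0484]
tool_rot: [179.8, 2.0, 22.4]
force: [-41.7, -14.9, 45.8]
grip_width: 0.0148
grasp_force: 26.4
```

```bash
python3 -c "
from h import *
st()"
```

```text
t 11.3 jig mm [34.6 -1.3 48.4] tip z 34.4 rot [179.85   2.04  22.4 ] Fjig [-44.2   2.3  45.8] w 0.0148
```

Emit:
{"fn": "drive_tool", "kwargs": {"angular": [[0, 0, 0], [0, 0, 0], [0, 0, 0], [0, 0, 0]], "delta_pos": [[0, 0, -0.1], [0.1, 0, -0.05], [0, 0, 0], [0, 0, 0]], "gripper": [1.5, 1.5, 1.5, 1.5]}}

```text
time_s: 11.7
tool_pos: [0.5981, 0.0235, 0.0485]
tool_rot: [179.9, 2.1, 22.4]
force: [-40.3, -14.9, 39.6]
grip_width: 0.0149
grasp_force: 26.1
```

```bash
python3 -c "
from h import *
st()"
```

```text
t 11.7 jig mm [34.7 -1.3 48.5] tip z 34.5 rot [179.88   2.13  22.4 ] Fjig [-42.9   1.8  39.6] w 0.0149
```

Firm against the stop (43 N push, no motion). I relieve the push without dragging the plate back.

Emit:
{"fn": "drive_tool", "kwargs": {"angular": [[0, 0, 0], [0, 0, 0], [0, 0, 0], [0, 0, 0], [0, 0, 0], [0, 0, 0]], "delta_pos": [[-0.3, 0, 0], [-0.3, 0, 0], [-0.3, 0, 0], [-0.2, 0, 0], [0, 0, 0], [0, 0, 0]], "gripper": [1.5, 1.5, 1.5, 1.5, 1.5, 1.5]}}

```text
time_s: 12.3
tool_pos: [0.5975, 0.0233, 0.0484]
tool_rot: [179.9, 0.8, 22.5]
force: [-13.8, -8.3, 13.2]
grip_width: 0.0148
grasp_force: 12.2
```

```bash
python3 -c "
from h import *
st()"
```

```text
t 12.3 jig mm [34.1 -1.3 48.4] tip z 34.4 rot [179.87   0.77  22.49] Fjig [-15.9  -2.4  13.2] w 0.0148
```

Emit:
{"fn": "drive_tool", "kwargs": {"angular": [[0, 0, 0], [0, 0, 0], [0, 0, 0], [0, 0, 0]], "delta_pos": [[-0.3, 0, 0], [-0.2, 0, 0], [0, 0, 0], [0, 0, 0]], "gripper": [1.5, 1.5, 1.5, 1.5]}}

```text
time_s: 12.7
tool_pos: [0.597, 0.0239, 0.0485]
tool_rot: [179.9, 0.2, 22.6]
force: [-3.7, -4.9, 2.3]
grip_width: 0.0149
grasp_force: 3.4
```

```bash
python3 -c "
from h import *
st()"
```

```text
t 12.7 jig mm [33.9 -0.5 48.5] tip z 34.5 rot [1.7991e+02 1.7000e-01 2.2550e+01] Fjig [-5.3 -3.1  2.3] w 0.0149
```

Emit:
{"fn": "drive_tool", "kwargs": {"angular": [[0, 0, 0], [0, 0, 0], [0, 0, 0], [0, 0, 0], [0, 0, 0], [0, 0, 0], [0, 0, 0], [0, 0, 0], [0, 0, 0], [0, 0, 0], [0, 0, 0], [0, 0, 0], [0, 0, 0], [0, 0, 0]], "delta_pos": [[-0.2, 0, -0.05], [-0.2, 0, -0.1], [-0.2, 0, -0.2], [0, 0, -0.5], [0, 0, -1], [0, 0, -2], [0, 0, -4], [0, 0, -4], [-4, 0, -4], [-4, 0, 0], [-4, 0, 0], [-4, 0, 0], [0, 0, 0], [0, 0, 0]], "gripper": [1.5, 1.5, 1.5, 1.5, 1.5, 1.5, 1.5, 1.5, 1.5, 1.5, 1.5, 1.5, 1.5, 1.5]}}

```text
time_s: 14.1
tool_pos: [0.4491, -0.0364, 0.2039]
tool_rot: [179.8, -0.1, 22.6]
force: [0.6, 0.9, -0.4]
grip_width: 0.0149
grasp_force: 0.0
```

Run:
```python
from h import *
st(); s=np.load("jig.npy"); p=cam("scene"); q=cam("top"); out=[]
for k,z in((p,.034),(q,.034)):
    src=np.float32([proj(k,jw(s,(x,y,z))) for x,y in((-.15,.05),(.17,.05),(.17,-.05),(-.15,-.05))])
    H=cv2.getPerspectiveTransform(src,np.float32([[0,0],[800,0],[800,250],[0,250]]))
    o=cv2.warpPerspective(k["pixels"],H,(800,250),flags=cv2.INTER_CUBIC)
    for x in range(-140,170,20): cv2.line(o,(int((x+150)*2.5),0),(int((x+150)*2.5),8 if x else 20),(255,0,0),1)
    out.append(o)
cv2.imwrite("pics/rect2.png",cv2.cvtColor(np.vstack(out),cv2.COLOR_RGB2BGR))
for t,z in(("ink_tin",.024),("loupe",.02),("cast_weight",.03)): print(t,[(d["centre"],round(d["p"],2)) for d in models.search_frame(p,t)][:2])
```

```text
t 14.1 jig mm [-125.9    0.8  203.9] tip z 189.9 rot [ 1.7985e+02 -1.0000e-01  2.2560e+01] Fjig [ 0.9  0.6 -0.4] w 0.0149
ink_tin [([263.3, 198.3], 0.95), ([314.1, 227.7], 0.69)]
loupe [([358.5, 256.7], 0.64)]
cast_weight [([382.1, 234.6], 0.93)]
```

View pics/rect2.png

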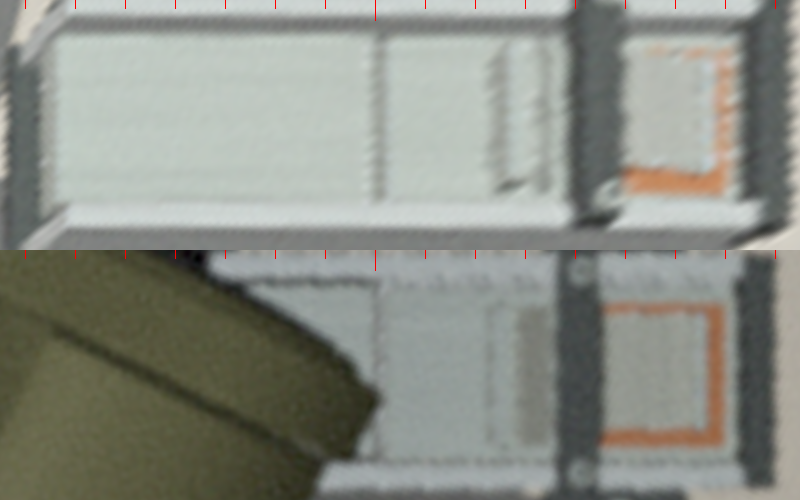

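The plate is home. Its tail is at px ~381 (jig x ≈ +2 mm) and its nose meets the end stop, with the blade resting on the copper. The table is up behind it and the robot is clear.

```bash
python3 -c "
from h import *
print(env.sign_off())"
```

```text
the job is handed in; nothing more can be done
None
```

The job is handed in: the plate is against the end stop under the bridge and drag spring, the loading table is back up behind it, and the tin, loupe and weight were left untouched (about 14 s used).

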